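Pack the gap beside a monitor stand's socket and hold the wedge tight

TASK

Open the lid of the grey case back onto its stop, then stand the flat spacer that suits the gap between the monitor stand's socket block and the steel stop upright in that gap and let go of it, leaving the other spacer in the case. Push the wedge, thin end down, into the room left beside it until you feel it jam tight, well down but not on the foot plate. Finish while still holding the wedge pressed in; leave the lid open and the other things on the bench where they are.

Things in the scene. Friction and masses are not known exactly. Their poses are not given: they have to be found in the camera images.
- stand: Fixed monitor stand foot: black plate 220 x 160 x 10 mm, with a dark steel socket block on it, 36 mm wide (y). Origin: centre of the plate's underside, on the bench. In its frame the block's flat upright face bounding the gap is at x = +20 mm; the block reaches from there to x = +70 mm. Plate top (the gap's floor) z = 10 mm, block top z = 65 mm.
- stop: Fixed steel stop on the foot plate, parallel to the stand: 30 (x) x 36 (y) x 55 mm high. Origin: bottom middle of its upright face bounding the gap, 10 mm above the bench; it extends 30 mm to -x from there. The gap runs from this face in +x to the socket block: width = 20 mm minus this origin's x in the stand's frame, 22 to 36 mm, differing each time. Open above and at both y ends.
- case: Grey case, fixed, 170 (x) x 200 (y) x 100 mm high, walls 5 mm. Origin: centre of its underside. On a black insert, top 13 mm above the bench with ribs 10 mm high, three aluminium pieces stand in a row along x, each 50 mm wide along y with over 60 mm of free room at both y ends: wedge near x = -57 mm, the two spacers near x = -10 and +31 mm in either order.
- lid (a joint): Angle of the lid, rad: 0 shut, grows as it opens upward, 1.9 = open, leaning back on its stop. Released below about 1.5 it falls shut, beyond that it falls open. Lid 170 x 200 x 8 mm, 0.2 kg, hinge nearly free. On top a round steel bar handle, 11 mm thick, 75 mm long along the case's y, on two posts 64 mm apart.
- lid_handle (a point): Middle of the lid's bar handle: 35 mm above the lid's upper surface, 158 mm from the hinge line and 12 mm from the free edge. With the lid shut it is at x = -73 mm in the case's frame, 144 mm above the bench. The round bar can turn in the fingers.
- lid_hinge (a point): Middle of the lid's hinge line, which runs along the case's y: at x = +85 mm in the case's frame, 100 mm above the bench (the lid's underside when shut).
- spacer_thin: Thinner flat aluminium spacer, 10 (x) x 50 (y) x 64 (z) mm, 0.09 kg, standing on edge in the case. Origin: centre of its underside. Suits gaps up to about 29 mm.
- spacer_thick: Thicker flat aluminium spacer, 17 (x) x 50 (y) x 64 (z) mm, 0.15 kg, standing on edge in the case. Origin: centre of its underside. Suits gaps from about 26 mm.
- wedge: Aluminium wedge, 50 mm wide (y), 84 mm tall, 0.19 kg, standing thin end down in the case between black posts (top 43 mm above the bench). Its upright face is at x = +12 mm; the other slopes: 5 mm thick (x = +7 to +12) at the bottom, growing evenly to 24 mm (x = -12 to +12) at 64 mm height and above. Origin: at the height of its thin lower end. Jams by friction; press with about 10 N.
- remote: Black remote control lying between case and stand, 150 x 44 x 18 mm; leave alone. Origin: centre of underside.
- jar: Small glass jar, 48 mm across, 62 mm tall; leave alone. Origin: centre of underside.
- tape: Roll of clear tape lying flat, 90 mm across, 24 mm high; leave alone. Origin: centre of underside.
- mug: White mug, 80 mm across, 90 mm tall, on the robot's left; leave alone. Origin: centre of underside.
- wrench: Steel wrench lying on the bench towards the robot's right; leave alone.

How it is judged (in metres and radians):
On the way, in this order (a step that is already met when the one before it is completed fails the run):
1. the lid rests open on its stop (1.8 rad or more) (value of joint lid above 1.8 rad), for 0.2 s.
2. one spacer stands upright in the gap on the foot plate, let go ((((z of spacer_thin in the frame of stand between 0.006 and 0.016 m and y of spacer_thin in the frame of stand between -0.012 and 0.012 m and x of spacer_thin in the frame of stand below 0.018 m and x of spacer_thin in the frame of stop above 0.002 m and angle between spacer_thin's own z axis and vertical below 0.15 rad) and contact force between the fingers and spacer_thin below 0.1 N) or ((z of spacer_thick in the frame of stand between 0.006 and 0.016 m and y of spacer_thick in the frame of stand between -0.012 and 0.012 m and x of spacer_thick in the frame of stand below 0.018 m and x of spacer_thick in the frame of stop above 0.002 m and angle between spacer_thick's own z axis and vertical below 0.15 rad) and contact force between the fingers and spacer_thick below 0.1 N))), for 0.2 s.
At the end, for the whole second after the job is handed in: Lid over 1.8 rad. One spacer upright in the gap on the foot plate, the other in the case. Wedge upright (0.15 rad), centred within 15 mm, 10 mm or more down the gap, clear of the foot plate, squeezed with over 2 N between spacer and gap wall, still, and held by the fingers with over 3 N (value of joint lid above 1.8 rad and (((z of spacer_thin in the frame of stand between 0.006 and 0.016 m and y of spacer_thin in the frame of stand between -0.012 and 0.012 m and x of spacer_thin in the frame of stand below 0.018 m and x of spacer_thin in the frame of stop above 0.002 m and angle between spacer_thin's own z axis and vertical below 0.15 rad) and (horizontal distance between spacer_thick and case below 0.09 m and height (world z) of spacer_thick below 0.05 m) and contact force between wedge and spacer_thin above 2 N and (contact force between wedge and stop above 2 N or (contact force between wedge and stand above 2 N and contact force between spacer_thin and stop above 2 N))) or ((z of spacer_thick in the frame of stand between 0.006 and 0.016 m and y of spacer_thick in the frame of stand between -0.012 and 0.012 m and x of spacer_thick in the frame of stand below 0.018 m and x of spacer_thick in the frame of stop above 0.002 m and angle between spacer_thick's own z axis and vertical below 0.15 rad) and (horizontal distance between spacer_thin and case below 0.09 m and height (world z) of spacer_thin below 0.05 m) and contact force between wedge and spacer_thick above 2 N and (contact force between wedge and stop above 2 N or (contact force between wedge and stand above 2 N and contact force between spacer_thick and stop above 2 N)))) and z of wedge in the frame of stand between 0.0112 and 0.055 m and y of wedge in the frame of stand between -0.015 and 0.015 m and angle between wedge's own z axis and vertical below 0.15 rad and linear speed of wedge below 0.02 m/s and contact force between the fingers and wedge above 3 N); the arm keeps its last pose, push and grip.
It fails at once if another thing on the bench was moved by more than 30 mm (distance of any of remote, jar, tape, mug, wrench from where it was at the start of the episode above 0.03 m).
It also fails if it takes over 72 s, if anything falls off the work surface, if the arm or the gripper's body presses on something with over 40 N, if the wrist force passes 120 N, or if a joint passes its speed limit or range.

ROBOT

A 6-joint arm with a two-finger parallel gripper is mounted at the origin on the work surface. World frame = base frame: x ahead of the robot, y to its left, z up, the work surface at z = 0. Lengths are in m, angles in degrees, forces in N, time in s.
With the tool pointing down it reaches from about 0.4 to 0.825 m from the base axis. Payload 7 kg.
Tool frame: the origin (TCP) lies between the finger pads; the fingertips stand 19 mm ahead of it and the grasp point (between the pads) is the TCP; x points along the fingers, y is the direction in which the jaws open and shut, and the axes are right-handed (so a half turn about x gives the same grasp; the last joint's range is limited). The gripper opens to 88 mm and grips with 3 to 60 N. Pads are 19 mm wide; open, the fingers measure 130 mm over their backs; the gripper's body (78 mm by 193 mm) begins 47 mm behind the grasp point.
Start: joints at [79.761, 20.546, 0.682, 0, -70.136, -16.507], TCP at [0.304, 0.603, 0.246] pointing down, gripper open.
Joint ranges: [-176.03, 176.03], [-82.01, 121.73], [-58.28, 71.71], [-173.87, 95.51], [-174.79, -0.11], [-173.66, 173.66]. Speed limits (degrees/s): [136.94, 136.94, 172.46, 180, 180, 180].

INTERFACE

Orientations are given as [roll, pitch, yaw] about the fixed x, y, z axes, in that order (R = Rz(yaw) Ry(pitch) Rx(roll)).
In Python, from plant import r gives the robot as it stands.
- The arm moves only by the tool send_rows, never from a script. Its argument "plan" is a list of rows, each a list of 2 entries, a list of its own where there are three numbers: the shift along the tool's x, y, z scaled (see below), then the turn, a rotation vector about the tool's x, y, z scaled (see below). A call has exactly 5 rows; each row is the pose to reach, as a shift and turn from the pose measured when the call began, along the tool's axes at that moment; what a row does not reach only later rows make up. The controller multiplies each number of a shift by 0.15 m and each number of a turn by pi/4 rad. A row lasts 1/10 s, in which the tool goes at most 50 mm and 8.59 degrees, less where a joint would pass 70% of its speed; a pose out of reach is approached as far as the arm can. A call with a number of a shift or a turn outside -1 to 1 is refused whole. A call with a gripper value outside its range is refused whole. "jaw" is the opening, from -1 (shut) to 1 (fully open), so that 0 is half open, set as the call begins (left out, the last holds). The fingers move at their own pace and stop on an object; "force" is the grip in N (left out, the last holds). Time passes only in rows, so rows that repeat a pose let the fingers close, or fill a call up. It gives the time, the measured TCP pose, the force and the opening at its end, in the units of the state.
- r.get_state(): the state, without advancing time (a new reading comes with each control period).
- r.capture(name): name is "scene" or "side" or "wrist"; returns a dict with "color" (400x640x3 uint8, red, green, blue), "range_z" (400x640 float32, m along the optical axis (not along the pixel's ray), 0 where there is no reading), "mtx" (3x3 intrinsics, pixels), "pose" (4x4, takes a point from camera to world coordinates). Camera axes: x right, y down, z forward; pixel columns grow to the right and rows downward; lengths in m; the calibration is good to about 2 mm. A picture is of the moment at which its call begins.
- r.close_job(): hands the job in, once; it reports no verdict.
Trained networks look in a picture, given as the dict that the camera call returned (one of the last four; its "shot" number tells which), for a name from the list of things; names that differ only in an ending like _2 or _b are one class to them, and where a whole thing is asked for, a point or a joint stands for the part that bears it (a point fixed in the world has none). Each returns a list of dicts, best first, with "score" (0 to 1); they miss things now and then, are a little off and sometimes report something else, mostly with a low value. They report only what shows in the picture. A call takes as long as a camera call.
- r.find_in(picture, target): "uv" ([column, row] in pixels, amid what is visible of it).
- r.trace(picture, target): "mask" (400x640 bool, what is visible of it) and "uv" ([column, row] in pixels, amid what is visible of it).
The state is a dict: "time_s": time; "joints": joint angles; "qd": joint speeds; "joint_torque": joint torques, N m; "tcp_pos": TCP position; "eef_rot": TCP orientation; "contact_force": force on the tool from outside, world axes, zero at the start; "moment": the same for the moment, N m; "gripper_width": finger opening in m.
Only numpy, scipy, OpenCV 4.12 (cv2) and the standard library are available. Lean on these libraries where they do the work, as an engineer would, in place of code of your own. Each camera call takes 0.05 s, during which the arm holds its last target. There are 200 camera calls.

## Working session

There is one attempt and no reset: what is moved stays moved. The work goes in short steps, Python scripts to look and compute and a tool call to move; the robot and the scene stay as the last step left them, time stands still between calls to the robot, and variables do not carry over. Pictures are saved under pics/ and viewed, about 8 in all and at most 12, crops included, and the job is handed in when it is done.

Besides the shell and the picture viewer there is one more tool, called after ">>>" in YAML: its name, and indented under it one key for each argument. send_rows: Moves the arm, as the interface text tells. Its arguments: {"type":"object","properties":{"plan":{"type":"array"},"jaw":{"type":"number"},"force":{"type":"number"}},"required":["plan"]}

```bash
ls; mkdir -p pics; python3 - <<'E'
from plant import r
import cv2,numpy as np
print(r.get_state())
ims=[]
for n in("scene","side"):
    p=r.capture(n); ims.append(p["color"][...,::-1]); print(n,p["mtx"].tolist(),p["pose"].round(3).tolist())
    for t in["stand","stop","case","lid","lid_handle","remote","jar","tape","mug","wrench"]:
        d=r.trace(p,t)
        if not d: print(t,None);continue
        d=d[0];m=d["mask"];z=p["range_z"];vv,uu=np.nonzero(m&(z>0));zz=z[vv,uu]
        P=np.c_[(uu-p["mtx"][0][2])/p["mtx"][0][0]*zz,(vv-p["mtx"][1][2])/p["mtx"][1][1]*zz,zz]@p["pose"][:3,:3].T+p["pose"][:3,3]
        print(t,round(d["score"],2),np.round(d["uv"]),np.percentile(P,[2,50,98],axis=0).round(3).tolist() if len(P) else None)
    cv2.imwrite(f"pics/{n}0.png",ims[-1])
E
```

```text
pics
{'time_s': 0.0, 'joints': array([ 7.97617162e+01,  2.05887838e+01,  6.34258793e-01, -2.14279498e-02,
       -7.01355077e+01, -1.65068672e+01]), 'qd': array([-0.03614706,  0.06467705, -0.01664672,  0.03070112, -0.03190795,
       -0.05242365]), 'joint_torque': array([-1.87743390e-03, -5.82716596e+01,  2.93065274e+01,  6.99745461e+00,
        6.86368949e-03, -1.67727899e-04]), 'tcp_pos': array([0.30357409, 0.60236978, 0.24465216]), 'eef_rot': array([  93.89685615,   89.90774056, -112.85559189]), 'contact_force': array([-0.11299345, -0.3457255 , -0.4307318 ]), 'moment': array([ 0.04091162,  0.01808181, -0.00040398]), 'gripper_width': 0.08772364525972452}
scene [[360.8511575307704, 0.0, 317.5493307698131], [0.0, 360.8511575307704, 193.91177732533123], [0.0, 0.0, 1.0]] [[-0.44, 0.687, -0.579, 0.936], [0.898, 0.327, -0.295, 0.237], [-0.013, -0.649, -0.76, 0.724], [0.0, 0.0, 0.0, 1.0]]
stand 0.69 [390. 289.] [[0.441, 0.133, 0.009], [0.573, 0.216, 0.012], [0.652, 0.287, 0.068]]
stop 0.89 [399. 261.] [[0.502, 0.194, 0.015], [0.528, 0.212, 0.063], [0.531, 0.229, 0.069]]
case 0.68 [226. 20
[... 1114 characters left out ...]
.538, -0.145, 0.099], [0.648, -0.098, 0.13]]
lid 0.67 [324. 164.] [[0.475, -0.301, 0.101], [0.553, -0.185, 0.109], [0.645, -0.102, 0.147]]
lid_handle 0.67 [327. 166.] [[0.474, -0.296, 0.105], [0.554, -0.185, 0.109], [0.642, -0.103, 0.147]]
remote 0.72 [269. 224.] [[0.554, -0.019, 0.007], [0.62, 0.005, 0.018], [0.692, 0.02, 0.021]]
jar 0.84 [309. 236.] [[0.469, 0.002, 0.006], [0.484, 0.031, 0.044], [0.506, 0.041, 0.064]]
tape 0.82 [352. 249.] [[0.345, -0.051, 0.0], [0.387, 0.002, 0.022], [0.429, 0.042, 0.026]]
mug 0.89 [308. 370.] [[0.278, 0.281, 0.004], [0.329, 0.305, 0.058], [0.383, 0.356, 0.092]]
wrench 0.64 [434. 191.] [[0.216, -0.433, -0.0], [0.268, -0.356, 0.007], [0.325, -0.281, 0.01]]
```

```bash
cat > h.py <<'E'
from plant import r
import cv2,numpy as np
np.set_printoptions(precision=4,suppress=True)
def cloud(p,m=None):
    z=p["range_z"];ok=z>0
    if m is not None: ok=ok&m
    vv,uu=np.nonzero(ok);zz=z[vv,uu];K=p["mtx"]
    return np.c_[(uu-K[0][2])/K[0][0]*zz,(vv-K[1][2])/K[1][1]*zz,zz]@p["pose"][:3,:3].T+p["pose"][:3,3]
def proj(p,X):
    T=np.linalg.inv(p["pose"]);c=np.atleast_2d(X)@T[:3,:3].T+T[:3,3];q=c@np.asarray(p["mtx"]).T;return q[:,:2]/q[:,2:]
def box(P,lo,hi):
    lo=np.array(lo);hi=np.array(hi);return P[((P>lo)&(P<hi)).all(1)]
def rect(P):
    return cv2.minAreaRect((P[:,:2]*1000).astype(np.float32))
E
python3 - <<'E'
from h import *
ims=[]
for n in("scene","side"):
    p=r.capture(n); P=cloud(p)
    ims.append(p["color"][...,::-1])
    print(n,"lid",rect(box(P,[.45,-.33,.100],[.68,-.08,.116])))
    print("bar",rect(box(P,[.45,-.33,.134],[.68,-.08,.155])),len(box(P,[.45,-.33,.134],[.68,-.08,.155])))
    B=box(P,[.43,.12,.057],[.66,.30,.075])
    print("blocks")
    x=B[:,0];print(np.histogram(x,bins=np.arange(.48,.63,.005)))
    print("plate",rect(box(P,[.42,.11,.006],[.67,.31,.014])))
cv2.imwrite("pics/a.png",np.vstack([ims[0][80:380],ims[1][90:390]]))
E
```

```text
scene lid ((558.850830078125, -207.227783203125), (204.0052032470703, 170.74606323242188), 84.16622924804688)
bar ((486.91546630859375, -197.7843780517578), (82.7500991821289, 11.281631469726562), 84.52140808105469) 159
blocks
(array([ 0,  0,  0,  3, 32, 34, 33, 38, 43, 61, 11,  0,  0,  0,  0,  0, 11,
       36, 46, 36, 44, 48, 41, 47, 47, 45, 71,  1,  0,  0]), array([0.48 , 0.485, 0.49 , 0.495, 0.5  , 0.505, 0.51 , 0.515, 0.52 ,
       0.525, 0.53 , 0.535, 0.54 , 0.545, 0.55 , 0.555, 0.56 , 0.565,
       0.57 , 0.575, 0.58 , 0.585, 0.59 , 0.595, 0.6  , 0.605, 0.61 ,
       0.615, 0.62 , 0.625, 0.63 ]))
plate ((549.9160766601562, 209.8651580810547), (160.0911102294922, 235.47149658203125), 86.74662017822266)
side lid ((559.2725219726562, -203.85269165039062), (202.86431884765625, 171.06781005859375), 84.15829467773438)
bar ((485.53271484375, -195.03146362304688), (78.82605743408203, 12.198713302612305), 85.85491180419922) 97
blocks
(array([ 0,  0,  0,  2, 64, 37, 43, 44, 42, 37, 13,  0,  0,  0,  0,  0, 24,
       57, 38, 37, 40, 38, 41, 30, 33, 35, 29,  1,  0,  0]), array([0.48 , 0.485, 0.49 , 0.495, 0.5  , 0.505, 0.51 , 0.515, 0.52 ,
       0.525, 0.53 , 0.535, 0.54 , 0.545, 0.55 , 0.555, 0.56 , 0.565,
       0.57 , 0.575, 0.58 , 0.585, 0.59 , 0.595, 0.6  , 0.605, 0.61 ,
       0.615, 0.62 , 0.625, 0.63 ]))
plate ((544.5091552734375, 212.65020751953125), (161.1217498779297, 222.35488891601562), 86.44667053222656)
```

View pics/a.png

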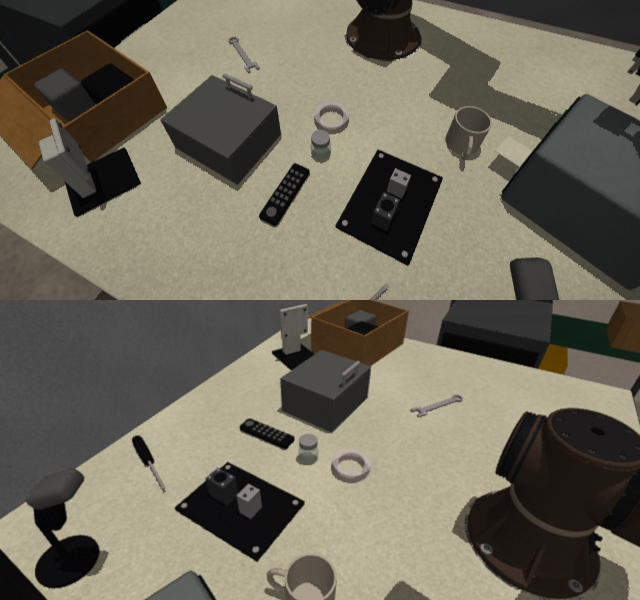

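```bash
cat >> h.py <<'E'
from scipy.spatial.transform import Rotation as R
def tool(a):
    a=np.radians(a);x=np.array([0,0,-1.]);y=np.array([np.cos(a),np.sin(a),0]);return np.c_[x,y,np.cross(x,y)]
def pose():
    s=r.get_state();return np.array(s["tcp_pos"]),R.from_euler("xyz",s["eef_rot"],degrees=True).as_matrix(),s
def go(*wps,start=None):
    "each waypoint (x,y,z,jaw angle): numbers relative to the previous one, first from measured pose"
    p,M,s=pose()
    for w in wps:
        q=np.array(w[:3]);N=tool(w[3])
        d=M.T@(q-p)/.15;t=R.from_matrix(M.T@N).as_rotvec()/(np.pi/4)
        print("->",w,"shift",d.round(3).tolist(),"turn",t.round(3).tolist(),"dist mm",round(np.linalg.norm(q-p)*1000))
        p,M=q,N
def st():
    p,M,s=pose();print("t",round(s["time_s"],2),"p",p,"jaw",np.degrees(np.arctan2(M[1,1],M[0,1])).round(2),"xax",M[:,0],"F",np.array(s["contact_force"]),"w",round(s["gripper_width"],4),"j",np.array(s["joints"]).round(1))
E
python3 - <<'E'
from h import *
st()
go((.4,.48,.27,72),(.5,.345,.29,35),(.54,.205,.29,0))
go((.4,.48,.27,112),(.5,.345,.29,150),(.54,.205,.29,180))
E
```

```text
t 1.2 p [0.3038 0.6027 0.2455] jaw -116.75 xax [-0. -0. -1.] F [-0.1641 -0.3101  0.014 ] w 0.0874 j [ 79.8  20.5   0.7  -0.  -70.1 -16.5]
-> (0.4, 0.48, 0.27, 72) shift [-0.163, 0.442, -0.941] turn [3.806, -0.0, 0.0] dist mm 158
-> (0.5, 0.345, 0.29, 35) shift [-0.133, -0.65, 0.912] turn [0.822, 0.0, 0.0] dist mm 169
-> (0.54, 0.205, 0.29, 0) shift [0.0, -0.317, 0.917] turn [0.778, 0.0, 0.0] dist mm 146
-> (0.4, 0.48, 0.27, 112) shift [-0.163, 0.442, -0.941] turn [2.917, -0.0, -0.0] dist mm 158
-> (0.5, 0.345, 0.29, 150) shift [-0.133, -1.084, 0.281] turn [-0.844, 0.0, 0.0] dist mm 169
-> (0.54, 0.205, 0.29, 180) shift [0.0, -0.698, -0.675] turn [-0.667, 0.0, 0.0] dist mm 146
```

```bash
python3 - <<'E'
from h import *
go((.38,.50,.27,-140),(.46,.36,.29,-163),(.53,.215,.29,-183.4))
E
```

```text
-> (0.38, 0.5, 0.27, -140) shift [-0.163, 0.383, -0.762] turn [0.517, -0.0, -0.0] dist mm 130
-> (0.46, 0.36, 0.29, -163) shift [-0.133, 0.191, -1.058] turn [0.511, 0.0, 0.0] dist mm 162
-> (0.53, 0.215, 0.29, -183.4) shift [0.0, -0.164, -1.061] turn [0.453, 0.0, 0.0] dist mm 161
```

>>> send_rows:
  plan:
    - [[-0.16,0.38,-0.76],[0.52,0,0]]
    - [[-0.16,0.38,-0.76],[0.52,0,0]]
    - [[-0.16,0.38,-0.76],[0.52,0,0]]
    - [[-0.16,0.38,-0.76],[0.52,0,0]]
    - [[-0.16,0.38,-0.76],[0.52,0,0]]
  jaw: -0.2

```text
time_s: 1.7
tcp_pos: [0.3805, 0.5001, 0.2701]
eef_rot: [-53.9, 89.9, 75.9]
contact_force: [-0.7, 0.7, -0.8]
gripper_width: 0.0535
```

>>> send_rows:
  plan:
    - [[-0.13,0.19,-1],[0.51,0,0]]
    - [[-0.13,0.19,-1],[0.51,0,0]]
    - [[-0.13,0.19,-1],[0.51,0,0]]
    - [[-0.13,0.19,-1],[0.51,0,0]]
    - [[-0.13,0.19,-1],[0.51,0,0]]

```text
time_s: 2.2
tcp_pos: [0.4549, 0.3663, 0.2896]
eef_rot: [-33.2, 89.9, 73.7]
contact_force: [-0.4, -0.7, 0.1]
gripper_width: 0.035
```

>>> send_rows:
  plan:
    - [[0,-0.16,-1],[0.45,0,0]]
    - [[0,-0.16,-1],[0.45,0,0]]
    - [[0,-0.16,-1],[0.45,0,0]]
    - [[0,-0.16,-1],[0.45,0,0]]
    - [[0,-0.16,-1],[0.45,0,0]]

```text
time_s: 2.7
tcp_pos: [0.5216, 0.2302, 0.2888]
eef_rot: [16.9, 89.9, 103.6]
contact_force: [-0.5, 1.0, 0.8]
gripper_width: 0.0353
```

```bash
python3 - <<'E'
from h import *
st()
p=r.capture("wrist");cv2.imwrite("pics/w1.png",p["color"][...,::-1]);np.savez("w1.npz",**{k:p[k] for k in("color","range_z","mtx","pose")})
print(p["pose"]);P=cloud(p)
B=box(P,[.48,.16,.055],[.64,.27,.075])
for a in(-3.4,):
    print(np.histogram(B[:,0],bins=np.arange(.49,.63,.004)))
print("plate",rect(box(P,[.40,.10,.005],[.70,.32,.015])))
E
```

```text
t 2.7 p [0.5216 0.2302 0.2888] jaw 176.65 xax [-0.0003  0.0012 -1.    ] F [-0.4912  0.9528  0.7968] w 0.0353 j [ 43.4   9.2  -9.   -0.1 -71.8 -46.8]
[[-0.9983  0.056   0.017   0.5168]
 [ 0.0585  0.953   0.2973  0.149 ]
 [ 0.0004  0.2978 -0.9546  0.4267]
 [ 0.      0.      0.      1.    ]]
(array([  0,   0,  20, 101, 103,  99, 103, 100, 102, 100,  22,   0,   0,
         0,   0,   0,   0,   0,  62,  98, 102, 104, 100, 104, 100, 101,
       102,  95, 105,  99,  90,  11,   0,   0]), array([0.49 , 0.494, 0.498, 0.502, 0.506, 0.51 , 0.514, 0.518, 0.522,
       0.526, 0.53 , 0.534, 0.538, 0.542, 0.546, 0.55 , 0.554, 0.558,
       0.562, 0.566, 0.57 , 0.574, 0.578, 0.582, 0.586, 0.59 , 0.594,
       0.598, 0.602, 0.606, 0.61 , 0.614, 0.618, 0.622, 0.626]))
plate ((544.7216186523438, 210.94857788085938), (159.54364013671875, 220.38555908203125), 86.6275863647461)
```

View pics/w1.png

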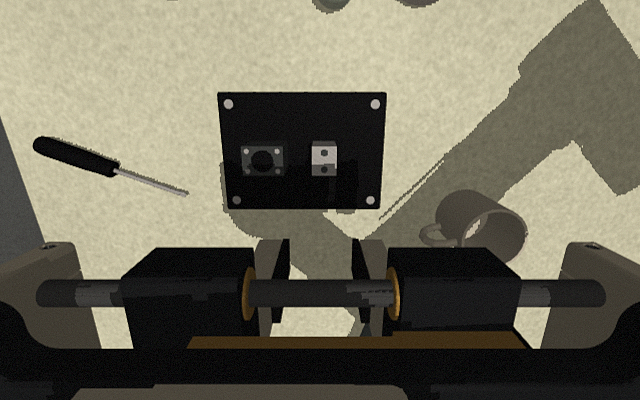

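Wrist view shows the foot plate (218–386, 92–209), socket block at about (262,160), stop at (323,158). Now the gap width in the plate's frame, and the way to the handle.

```bash
python3 - <<'E'
from h import *
p=dict(np.load("w1.npz"));P=cloud(p);B=box(P,[.48,.16,.060],[.64,.27,.072])
a=np.radians(-3.37);o=np.array([.5447,.2109]);D=np.array([[np.cos(a),np.sin(a)],[-np.sin(a),np.cos(a)]])
L=(B[:,:2]-o)@D.T*1000
s=L[L[:,0]<2];b=L[L[:,0]>2]
for q in(s,b):
    print(rect(np.c_[q/1000,q[:,:1]]),np.percentile(q,[1,99],axis=0))
go((.545,.06,.26,176),(.51,-.07,.23,175),(.4865,-.1965,.20,174.16))
E
```

```text
((-28.77755355834961, -0.3254356384277344), (28.985586166381836, 34.90885543823242), 0.048528075218200684) [[-43.0982 -17.6989]
 [-14.3756  16.8978]]
((44.873191833496094, -0.3536834716796875), (34.96574401855469, 50.561893463134766), 89.79666137695312) [[ 20.0539 -17.6885]
 [ 69.0797  16.9237]]
-> (0.545, 0.06, 0.26, 176) shift [0.191, -0.224, -1.129] turn [0.016, 0.002, -0.0] dist mm 175
-> (0.51, -0.07, 0.23, 175) shift [0.2, 0.172, -0.881] turn [0.022, 0.0, 0.0] dist mm 138
-> (0.4865, -0.1965, 0.2, 174.16) shift [0.2, 0.083, -0.854] turn [0.019, 0.0, 0.0] dist mm 132
```

>>> send_rows:
  plan:
    - [[0.17,-0.2,-1],[0.016,0,0]]
    - [[0.17,-0.2,-1],[0.016,0,0]]
    - [[0.17,-0.2,-1],[0.016,0,0]]
    - [[0.17,-0.2,-1],[0.016,0,0]]
    - [[0.17,-0.2,-1],[0.016,0,0]]

```text
time_s: 3.25
tcp_pos: [0.5425, 0.0801, 0.2627]
eef_rot: [41.4, 89.9, 127.4]
contact_force: [0.2, 0.7, 0.7]
gripper_width: 0.0353
```

>>> send_rows:
  plan:
    - [[0.2,0.17,-0.95],[0.022,0,0]]
    - [[0.2,0.17,-0.95],[0.022,0,0]]
    - [[0.2,0.17,-0.95],[0.022,0,0]]
    - [[0.2,0.17,-0.95],[0.022,0,0]]
    - [[0.2,0.17,-0.95],[0.022,0,0]]

```text
time_s: 3.75
tcp_pos: [0.5076, -0.0592, 0.2328]
eef_rot: [21.9, 89.9, 107.0]
contact_force: [0.1, 1.4, 0.5]
gripper_width: 0.0351
```

```bash
python3 - <<'E'
from h import *
st()
p=r.capture("wrist");P=cloud(p)
b=box(P,[.44,-.30,.136],[.56,-.1,.155]);print("bar",rect(b),len(b),np.median(b,0))
print("lid",rect(box(P,[.44,-.34,.100],[.70,-.07,.116])))
go((.4865,-.1965,.20,174.16),(.4865,-.1965,.144,174.16))
cv2.imwrite("pics/w2.png",p["color"][...,::-1])
E
```

```text
t 3.75 p [ 0.5076 -0.0592  0.2328] jaw 175.08 xax [-0.0004  0.0013 -1.    ] F [0.1081 1.4047 0.5499] w 0.0351 j [ 15.3   5.6 -20.7  -0.1 -63.7 -20.2]
bar ((488.9563903808594, -179.90179443359375), (47.999576568603516, 11.021371841430664), 84.31368255615234) 1300 [ 0.4891 -0.1813  0.1469]
lid ((563.9558715820312, -163.410400390625), (115.7087173461914, 170.66954040527344), 84.7578353881836)
-> (0.4865, -0.1965, 0.2, 174.16) shift [0.219, 0.065, -0.928] turn [0.022, 0.002, -0.0] dist mm 143
-> (0.4865, -0.1965, 0.144, 174.16) shift [0.373, 0.0, 0.0] turn [0.0, 0.0, 0.0] dist mm 56
```

>>> send_rows:
  plan:
    - [[0.22,0.06,-0.93],[0.02,0,0]]
    - [[0.22,0.06,-0.93],[0.02,0,0]]
    - [[0.22,0.06,-0.93],[0.02,0,0]]
    - [[0.22,0.06,-0.93],[0.02,0,0]]
    - [[0.22,0.06,-0.93],[0.02,0,0]]

```text
time_s: 4.3
tcp_pos: [0.4882, -0.196, 0.1998]
eef_rot: [1.5, 89.9, 85.7]
contact_force: [0.7, 0.6, 0.8]
gripper_width: 0.0351
```

```bash
python3 - <<'E'
from h import *
st();go((.4875,-.1965,.143,174.2))
E
```

```text
t 4.3 p [ 0.4882 -0.196   0.1998] jaw 174.25 xax [ 0.0001  0.0014 -1.    ] F [0.6562 0.6171 0.7535] w 0.0351 j [ -0.6   8.6 -21.8  -0.1 -59.6  -5.1]
-> (0.4875, -0.1965, 0.143, 174.2) shift [0.378, 0.004, -0.004] turn [0.001, 0.002, -0.0] dist mm 57
```

>>> send_rows:
  plan:
    - [[0.2,0.004,0],[0,0,0]]
    - [[0.378,0.004,0],[0,0,0]]
    - [[0.378,0.004,0],[0,0,0]]
    - [[0.378,0.004,0],[0,0,0]]
    - [[0.378,0.004,0],[0,0,0]]

```text
time_s: 4.8
tcp_pos: [0.4892, -0.1951, 0.1447]
eef_rot: [-65.5, 89.8, 18.9]
contact_force: [-0.6, 0.4, 0.3]
gripper_width: 0.0354
```

>>> send_rows:
  plan:
    - [[0,0,0],[0,0,0]]
    - [[0,0,0],[0,0,0]]
    - [[0,0,0],[0,0,0]]
    - [[0,0,0],[0,0,0]]
    - [[0,0,0],[0,0,0]]
  jaw: -1
  force: 15

```text
time_s: 5.3
tcp_pos: [0.4877, -0.1952, 0.1449]
eef_rot: [1.4, 89.9, 85.7]
contact_force: [-6.5, 2.1, 6.6]
gripper_width: 0.0107
```

```bash
cat > arc.py <<'E'
from h import *
import sys
# waypoints on the handle's circle, given lid angles in degrees, relative to the current pose (row shifts)
p,M,s=pose();st()
th0=float(sys.argv[1]);c=np.radians(-5.84);e=np.array([np.cos(c),np.sin(c),0])
f=lambda t:.164*(np.cos(np.radians(164.44-t))*e+np.array([0,0,np.sin(np.radians(164.44-t))]))
for t in map(float,sys.argv[2:]):
    print(t,(M.T@(f(t)-f(th0))/.15).round(3).tolist())
E
python3 arc.py 0 5 12 20 28 36 44 52 60
```

```text
t 5.3 p [ 0.4877 -0.1952  0.1449] jaw 174.34 xax [ 0.0001  0.0012 -1.    ] F [-6.5046  2.1119  6.612 ] w 0.0107 j [ -0.4  11.8 -26.   -0.1 -52.3  -5.2]
5.0 [-0.091, -0.03, 0.0]
12.0 [-0.213, -0.084, -0.0]
20.0 [-0.343, -0.164, -0.0]
28.0 [-0.46, -0.261, -0.0]
36.0 [-0.563, -0.374, -0.0]
44.0 [-0.649, -0.499, -0.001]
52.0 [-0.717, -0.636, -0.001]
60.0 [-0.766, -0.781, -0.002]
```

>>> send_rows:
  plan:
    - [[-0.09,-0.03,0],[0,0,0]]
    - [[-0.213,-0.084,0],[0,0,0]]
    - [[-0.343,-0.164,0],[0,0,0]]
    - [[-0.46,-0.261,0],[0,0,0]]
    - [[-0.563,-0.374,0],[0,0,0]]

```text
time_s: 5.8
tcp_pos: [0.5405, -0.2005, 0.2304]
eef_rot: [74.9, 89.6, 159.2]
contact_force: [-9.9, 5.2, 8.4]
gripper_width: 0.0104
```

```bash
python3 - <<'E'
from h import *
p,M,s=pose()
c=np.radians(-5.84);e=np.array([np.cos(c),np.sin(c),0]);h0=np.array([.4877,-.1952,.1449])
f=lambda t:.164*(np.cos(np.radians(164.44-t))*e+np.array([0,0,np.sin(np.radians(164.44-t))]))
d=p-h0+f(0);th=164.44-np.degrees(np.arctan2(d[2],d@e));print("theta",th,np.linalg.norm(d))
st()
for k in range(1,15): print(round(th+7*k,1),(M.T@(h0+f(th+7*k)-f(0)-p)/.15).round(3).tolist())
E
```

```text
theta 35.42267398621408 0.16661187718747264
t 5.8 p [ 0.5405 -0.2005  0.2304] jaw 174.3 xax [-0.0059  0.0022 -1.    ] F [-9.8951  5.2193  8.4035] w 0.0104 j [ -1.   12.2 -13.   -0.1 -65.2  -4.6]
42.4 [-0.065, -0.119, -0.001]
49.4 [-0.129, -0.236, -0.001]
56.4 [-0.179, -0.36, -0.001]
63.4 [-0.213, -0.489, -0.001]
70.4 [-0.231, -0.621, -0.002]
77.4 [-0.233, -0.755, -0.002]
84.4 [-0.219, -0.887, -0.002]
91.4 [-0.189, -1.017, -0.003]
98.4 [-0.143, -1.143, -0.003]
105.4 [-0.082, -1.262, -0.003]
112.4 [-0.007, -1.372, -0.004]
119.4 [0.081, -1.473, -0.004]
126.4 [0.18, -1.562, -0.005]
133.4 [0.29, -1.638, -0.005]
```

Forces are small; continue along the arc.

>>> send_rows:
  plan:
    - [[-0.065,-0.119,0],[0,0,0]]
    - [[-0.129,-0.236,0],[0,0,0]]
    - [[-0.179,-0.36,0],[0,0,0]]
    - [[-0.213,-0.489,0],[0,0,0]]
    - [[-0.231,-0.621,0],[0,0,0]]

```text
time_s: 6.3
tcp_pos: [0.6338, -0.2101, 0.2656]
eef_rot: [74.3, 89.7, 158.6]
contact_force: [-1.6, 0.3, 1.3]
gripper_width: 0.0101
```

```bash
cat > arc2.py <<'E'
from h import *
p,M,s=pose()
c=np.radians(-5.84);e=np.array([np.cos(c),np.sin(c),0]);h0=np.array([.4877,-.1952,.1449])
f=lambda t:.164*(np.cos(np.radians(164.44-t))*e+np.array([0,0,np.sin(np.radians(164.44-t))]))
d=p-h0+f(0);th=164.44-np.degrees(np.arctan2(d[2],d@e));print("theta",th,np.linalg.norm(d))
st()
for k in range(1,8): print(round(th+6*k,1),(M.T@(h0+f(th+6*k)-f(0)-p)/.15).round(3).tolist())
E
python3 arc2.py
```

```text
theta 70.57943728322952 0.16502571168510877
t 6.3 p [ 0.6338 -0.2101  0.2656] jaw 174.29 xax [-0.0054  0.0021 -1.    ] F [-1.6238  0.2759  1.3311] w 0.0101 j [ -1.7  19.4   1.7  -0.1 -72.6  -4. ]
76.6 [0.004, -0.115, -0.0]
82.6 [0.014, -0.229, -0.001]
88.6 [0.036, -0.341, -0.001]
94.6 [0.069, -0.451, -0.001]
100.6 [0.113, -0.556, -0.001]
106.6 [0.168, -0.657, -0.002]
112.6 [0.234, -0.751, -0.002]
```

>>> send_rows:
  plan:
    - [[0.004,-0.115,0],[0,0,0]]
    - [[0.014,-0.229,0],[0,0,0]]
    - [[0.036,-0.341,0],[0,0,0]]
    - [[0.069,-0.451,0],[0,0,0]]
    - [[0.085,-0.495,0],[0,0,0]]

```text
time_s: 6.8
tcp_pos: [0.7087, -0.2179, 0.2518]
eef_rot: [78.6, 89.7, 162.9]
contact_force: [-1.4, -0.9, 1.3]
gripper_width: 0.0102
```

```bash
python3 arc2.py
```

```text
theta 97.48692814055953 0.16397329416801834
t 6.8 p [ 0.7087 -0.2179  0.2518] jaw 174.28 xax [-0.0055  0.0017 -1.    ] F [-1.4332 -0.9013  1.2722] w 0.0102 j [ -2.1  26.9  11.3  -0.1 -74.8  -3.6]
103.5 [0.05, -0.103, 0.0]
109.5 [0.11, -0.201, 0.0]
115.5 [0.18, -0.291, -0.0]
121.5 [0.259, -0.374, -0.0]
127.5 [0.346, -0.448, -0.001]
133.5 [0.441, -0.512, -0.001]
139.5 [0.541, -0.566, -0.001]
```

>>> send_rows:
  plan:
    - [[0,0,0],[0,0,0]]
    - [[0,0,0],[0,0,0]]
    - [[-0.1,-0.03,0],[0,0,0]]
    - [[-0.2,-0.04,0],[0,0,0]]
    - [[-0.4,-0.04,0],[0,0,0]]
  jaw: -0.59

```text
time_s: 7.3
tcp_pos: [0.7135, -0.2182, 0.3103]
eef_rot: [79.0, 89.4, 163.2]
contact_force: [0.0, 0.0, -0.5]
gripper_width: 0.0182
```

```bash
python3 - <<'E'
from h import *
st()
go((.64,-.23,.33,216),(.5865,-.211,.30,256),(.5865,-.211,.30,264.16))
p=r.capture("side");cv2.imwrite("pics/s3.png",p["color"][...,::-1])
E
```

```text
t 7.3 p [ 0.7135 -0.2182  0.3103] jaw 174.27 xax [-0.0097  0.0029 -0.9999] F [ 0.0238  0.0338 -0.477 ] w 0.0182 j [ -2.2  26.3  17.8  -0.1 -82.1  -3.5]
-> (0.64, -0.23, 0.33, 216) shift [-0.127, 0.481, -0.127] turn [-0.927, 0.007, -0.011] dist mm 77
-> (0.5865, -0.211, 0.3, 256) shift [0.2, 0.214, 0.312] turn [-0.889, 0.0, 0.0] dist mm 64
-> (0.5865, -0.211, 0.3, 264.16) shift [0.0, 0.0, 0.0] turn [-0.181, 0.0, 0.0] dist mm 0
```

View pics/s3.png

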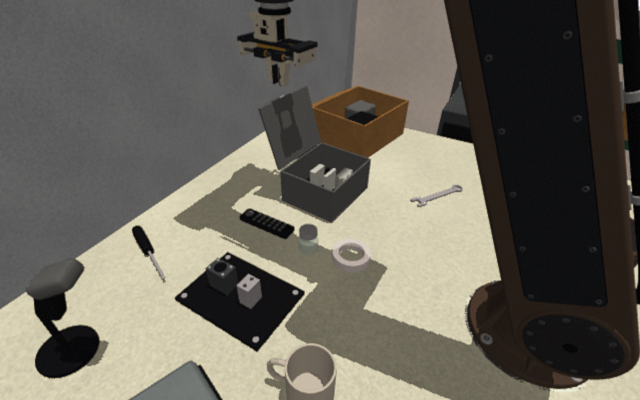

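Lid stands open around (290,125) and the three pieces show in the case at (330,178). Now turn the jaws along the case's y and look in.

>>> send_rows:
  plan:
    - [[-0.127,0.5,-0.127],[-0.92,0,-0.01]]
    - [[-0.127,0.5,-0.127],[-0.92,0,-0.01]]
    - [[-0.127,0.5,-0.127],[-0.92,0,-0.01]]
    - [[-0.127,0.5,-0.127],[-0.92,0,-0.01]]
    - [[-0.127,0.5,-0.127],[-0.92,0,-0.01]]
  jaw: 0.8

```text
time_s: 7.85
tcp_pos: [0.6376, -0.2308, 0.3384]
eef_rot: [-114.3, 89.5, 11.7]
contact_force: [0.8, 0.4, -1.0]
gripper_width: 0.0522
```

>>> send_rows:
  plan:
    - [[0.2,0.31,0.4],[-0.97,0,0]]
    - [[0.2,0.31,0.4],[-0.97,0,0]]
    - [[0.2,0.31,0.4],[-0.97,0,0]]
    - [[0.2,0.31,0.4],[-0.97,0,0]]
    - [[0.2,0.31,0.4],[-0.97,0,0]]

```text
time_s: 8.35
tcp_pos: [0.5639, -0.2094, 0.3088]
eef_rot: [-158.8, 89.4, 10.2]
contact_force: [1.1, 0.4, -0.1]
gripper_width: 0.0784
```

```bash
python3 - <<'E'
from h import *
st()
im=[]
for n in("wrist","scene"):
    p=r.capture(n);im.append(p["color"][...,::-1]);P=cloud(p)
    print(n,"rim",rect(box(P,[.46,-.32,.094],[.642,-.09,.106])))
    for t in("spacer_thin","spacer_thick","wedge"):
        for d in r.trace(p,t)[:2]:
            Q=cloud(p,d["mask"]);print(t,round(d["score"],2),np.round(d["uv"]),len(Q),np.percentile(Q,[2,50,98],axis=0).round(4).tolist() if len(Q) else 0)
    Q=box(P,[.48,-.30,.068],[.64,-.11,.0985])
    np.save(n+"Q.npy",Q)
    o=np.array([.5592,-.2055]);a=np.radians(-5.84);D=np.array([[np.cos(a),np.sin(a)],[-np.sin(a),np.cos(a)]])
    L=(Q[:,:2]-o)@D.T; L=np.c_[L,Q[:,2]]
    L=box(L,[-.075,-.06,.07],[.075,.06,.1])
    h,e=np.histogram(L[:,0],bins=np.arange(-.076,.078,.003));print([(round(x*1000),int(c)) for x,c in zip(e,h) if c])
    for lo,hi in((-.075,-.035),(-.03,.012),(.012,.055)):
        W=L[(L[:,0]>lo)&(L[:,0]<hi)]
        if len(W)>5: print(lo,len(W),np.percentile(W,[2,50,98],axis=0).round(4).tolist())
cv2.imwrite("pics/c4.png",im[0])
E
```

```text
t 8.35 p [ 0.5639 -0.2094  0.3088] jaw -100.98 xax [ 0.0097  0.0017 -1.    ] F [ 1.1061  0.4463 -0.132 ] w 0.0784 j [ -1.9  11.4  -3.6  -0.1 -74.4  80.9]
wrist rim ((560.4637451171875, -206.56405639648438), (200.2710418701172, 172.56590270996094), 84.23388671875)
spacer_thin 0.78 [322. 185.] 669 [[0.5442, -0.232, 0.0173], [0.553, -0.2083, 0.0714], [0.5566, -0.1848, 0.0771]]
spacer_thick 0.74 [316. 153.] 702 [[0.5821, -0.2329, 0.0254], [0.5937, -0.2112, 0.0757], [0.6008, -0.1874, 0.0774]]
wedge 0.7 [316. 222.] 1349 [[0.4899, -0.2204, 0.032], [0.5112, -0.1959, 0.095], [0.5164, -0.1725, 0.0973]]
[(-73, 5), (-70, 91), (-67, 88), (-64, 96), (-61, 85), (-58, 93), (-55, 90), (-52, 100), (-49, 216), (-46, 151), (-16, 35), (-13, 96), (-10, 87), (-7, 126), (23, 91), (26, 103), (29, 101), (32, 99), (35, 104), (38, 95)]
-0.075 1015 [[-0.0695, -0.0203, 0.0723], [-0.0536, 0.0035, 0.0956], [-0.0456, 0.0275, 0.0975]]
-0.03 344 [[-0.0139, -0.0275, 0.0712], [-0.0086, -0.0035, 0.0758], [-0.0042, 0.0201, 0.0775]]
0.012 593 [[0.0237, -0.0246, 0.0732], [0.0321, -0.001, 0.0759], [0.04, 0.0231, 0.0774]]
sce
[... 240 characters left out ...]
[213. 216.] 395 [[0.5827, -0.2327, 0.0192], [0.5964, -0.2027, 0.0611], [0.6004, -0.1841, 0.0799]]
wedge 0.64 [240. 191.] 512 [[0.4904, -0.2201, 0.0228], [0.511, -0.1872, 0.0819], [0.5157, -0.1704, 0.0997]]
[(-73, 7), (-70, 22), (-67, 18), (-64, 16), (-61, 19), (-58, 23), (-55, 21), (-52, 18), (-49, 116), (-46, 6), (-16, 16), (-13, 21), (-10, 24), (-7, 41), (20, 5), (23, 24), (26, 26), (29, 23), (32, 23), (35, 28), (38, 34)]
-0.075 266 [[-0.0704, -0.0201, 0.0711], [-0.0505, 0.0096, 0.0916], [-0.046, 0.0291, 0.0984]]
-0.03 102 [[-0.0151, -0.0277, 0.0708], [-0.0086, -0.002, 0.0773], [-0.0046, 0.0218, 0.08]]
0.012 163 [[0.0225, -0.024, 0.0711], [0.0324, 0.0025, 0.0776], [0.0395, 0.0244, 0.0805]]
```

View pics/c4.png

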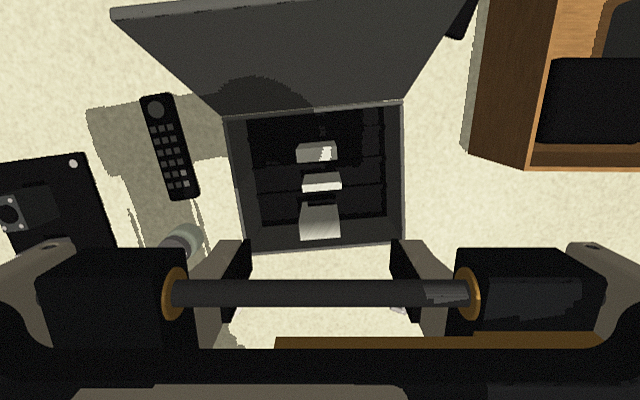

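The case view shows thick spacer at (316,153), thin at (322,185), wedge at (319,222), lid leaning back. Take the thick spacer (gap ≈ 34 mm).

```bash
python3 - <<'E'
from h import *
Q=np.load("wristQ.npy")
for n,lo,hi,z in(("thick",[.575,-.25,.0745],[.61,-.17,.08],0),("thin",[.53,-.25,.0745],[.565,-.17,.08],0),("wedge",[.48,-.25,.0935],[.525,-.15,.1],0)):
    print(n,rect(box(Q,lo,hi)))
st()
go((.5908,-.2094,.16,264.16),(.5908,-.2094,.060,264.16))
E
```

```text
thick ((590.6497192382812, -209.46780395507812), (49.853763580322266, 16.927501678466797), 84.59803771972656)
thin ((549.6253051757812, -207.94586181640625), (49.4819450378418, 10.379023551940918), 84.37139892578125)
wedge ((498.1843566894531, -186.01605224609375), (71.48445129394531, 36.25525665283203), 89.70541381835938)
t 8.75 p [ 0.5649 -0.2096  0.3079] jaw -101.46 xax [ 0.0083  0.0017 -1.    ] F [-0.032  -0.3237  0.1827] w 0.0788 j [ -1.9  11.6  -3.5  -0.1 -74.4  80.4]
-> (0.5908, -0.2094, 0.16, 264.16) shift [0.987, -0.032, -0.161] turn [-0.125, -0.01, 0.004] dist mm 150
-> (0.5908, -0.2094, 0.06, 264.16) shift [0.667, 0.0, 0.0] turn [0.0, 0.0, 0.0] dist mm 100
```

>>> send_rows:
  plan:
    - [[0.3,-0.03,-0.16],[-0.13,-0.01,0]]
    - [[0.6,-0.03,-0.16],[-0.13,-0.01,0]]
    - [[0.99,-0.03,-0.16],[-0.13,-0.01,0]]
    - [[0.99,-0.03,-0.16],[-0.13,-0.01,0]]
    - [[0.99,-0.03,-0.16],[-0.13,-0.01,0]]

```text
time_s: 9.25
tcp_pos: [0.5899, -0.2098, 0.1587]
eef_rot: [-36.0, 89.8, 138.4]
contact_force: [-0.2, 0.2, 0.9]
gripper_width: 0.0789
```

```bash
python3 - <<'E'
from h import *
st()
go((.5907,-.2094,.060,264.5))
E
```

```text
t 9.25 p [ 0.5899 -0.2098  0.1587] jaw -95.64 xax [-0.0029  0.0026 -1.    ] F [-0.1685  0.1979  0.9011] w 0.0789 j [ -1.8  19.9 -12.2  -0.2 -58.1  86.3]
-> (0.5907, -0.2094, 0.06, 264.5) shift [0.658, -0.002, -0.007] turn [-0.003, 0.004, 0.003] dist mm 99
```

>>> send_rows:
  plan:
    - [[0.25,0,-0.007],[0,0.004,0.003]]
    - [[0.5,0,-0.007],[0,0.004,0.003]]
    - [[0.655,0,-0.007],[0,0.004,0.003]]
    - [[0.655,0,-0.007],[0,0.004,0.003]]
    - [[0.655,0,-0.007],[0,0.004,0.003]]

```text
time_s: 9.75
tcp_pos: [0.5927, -0.2101, 0.0632]
eef_rot: [168.4, 89.8, -17.2]
contact_force: [1.2, -0.9, 0.5]
gripper_width: 0.0789
```

>>> send_rows:
  plan:
    - [[0,0,0],[0,0,0]]
    - [[0,0,0],[0,0,0]]
    - [[0,0,0],[0,0,0]]
    - [[0,0,0],[0,0,0]]
    - [[0,0,0],[0,0,0]]
  jaw: -1
  force: 30

```text
time_s: 10.25
tcp_pos: [0.593, -0.21, 0.0639]
eef_rot: [170.4, 89.8, -15.2]
contact_force: [-0.0, 0.5, 4.6]
gripper_width: 0.0494
```

```bash
python3 - <<'E'
from h import *
st()
go((.5907,-.2094,.205,264.5),(.57,-.06,.205,265),(.556,.085,.19,266.6),(.5551,.2103,.16,266.6))
E
```

```text
t 10.25 p [ 0.593  -0.21    0.0639] jaw -95.61 xax [ 0.0041 -0.0011 -1.    ] F [-0.0363  0.5327  4.5866] w 0.0494 j [ -1.7  25.6 -17.7   0.1 -46.4  86.1]
-> (0.5907, -0.2094, 0.205, 264.5) shift [-0.941, -0.002, 0.012] turn [-0.002, -0.005, -0.001] dist mm 141
-> (0.57, -0.06, 0.205, 265) shift [0.0, -0.978, 0.233] turn [-0.011, 0.0, 0.0] dist mm 151
-> (0.556, 0.085, 0.19, 266.6) shift [0.1, -0.955, 0.177] turn [-0.036, 0.0, 0.0] dist mm 146
-> (0.5551, 0.2103, 0.16, 266.6) shift [0.2, -0.834, 0.056] turn [0.0, 0.0, 0.0] dist mm 129
```

>>> send_rows:
  plan:
    - [[-0.1,0,0.01],[0,0,0]]
    - [[-0.4,0,0.01],[0,0,0]]
    - [[-0.7,0,0.01],[0,0,0]]
    - [[-0.94,0,0.01],[0,0,0]]
    - [[-0.94,0,0.01],[0,0,0]]

```text
time_s: 10.75
tcp_pos: [0.5936, -0.2105, 0.2122]
eef_rot: [172.7, 89.2, -12.9]
contact_force: [0.1, -0.3, -1.0]
gripper_width: 0.0495
```

>>> send_rows:
  plan:
    - [[0,-0.3,0.07],[0,0,0]]
    - [[0,-0.6,0.14],[0,0,0]]
    - [[0,-0.9,0.2],[-0.01,0,0]]
    - [[0,-0.98,0.23],[-0.01,0,0]]
    - [[0,-0.98,0.23],[-0.01,0,0]]

```text
time_s: 11.25
tcp_pos: [0.573, -0.059, 0.212]
eef_rot: [173.5, 89.2, -11.4]
contact_force: [-0.7, -0.3, -1.9]
gripper_width: 0.0498
```

>>> send_rows:
  plan:
    - [[0.05,-0.3,0.06],[-0.03,0,0]]
    - [[0.1,-0.6,0.12],[-0.03,0,0]]
    - [[0.1,-0.9,0.17],[-0.03,0,0]]
    - [[0.1,-0.96,0.18],[-0.03,0,0]]
    - [[0.1,-0.96,0.18],[-0.03,0,0]]

```text
time_s: 11.75
tcp_pos: [0.5588, 0.0874, 0.1963]
eef_rot: [170.7, 89.2, -12.8]
contact_force: [-1.0, -0.4, -1.7]
gripper_width: 0.0496
```

>>> send_rows:
  plan:
    - [[0.05,-0.3,0.02],[0,0,0]]
    - [[0.1,-0.6,0.04],[0,0,0]]
    - [[0.15,-0.83,0.056],[0,0,0]]
    - [[0.15,-0.83,0.056],[0,0,0]]
    - [[0.15,-0.83,0.056],[0,0,0]]

```text
time_s: 12.25
tcp_pos: [0.5584, 0.2111, 0.1729]
eef_rot: [165.4, 89.2, -18.1]
contact_force: [0.2, 0.2, -0.8]
gripper_width: 0.0497
```

```bash
python3 - <<'E'
from h import *
st()
im=[]
for n in("wrist","side"):
    p=r.capture(n);im.append(p["color"][...,::-1]);P=cloud(p)
    ps,M,s=pose()
    for d in r.trace(p,"spacer_thick")[:1]:
        Q=cloud(p,d["mask"]);print(n,d["score"],d["uv"],np.percentile(Q,[2,50,98],axis=0))
        T=Q[Q[:,2]>np.percentile(Q[:,2],97)-.004];print("top",rect(T),np.median(T,0))
cv2.imwrite("pics/w5.png",np.vstack([im[0][:250],im[1][150:400]]))
E
```

```text
t 12.25 p [0.5584 0.2111 0.1729] jaw -93.5 xax [ 0.0129 -0.0042 -0.9999] F [ 0.239   0.1777 -0.7998] w 0.0497 j [ 39.9  16.2 -16.    0.8 -57.4  46.2]
wrist 0.92 [317.3, 253.6] [[0.5619 0.1867 0.1256]
 [0.5647 0.2102 0.1658]
 [0.5664 0.2334 0.1855]]
top ((563.178955078125, 209.9331512451172), (48.73612976074219, 4.925159454345703), 86.0) [0.5638 0.2104 0.1845]
```

View pics/w5.png

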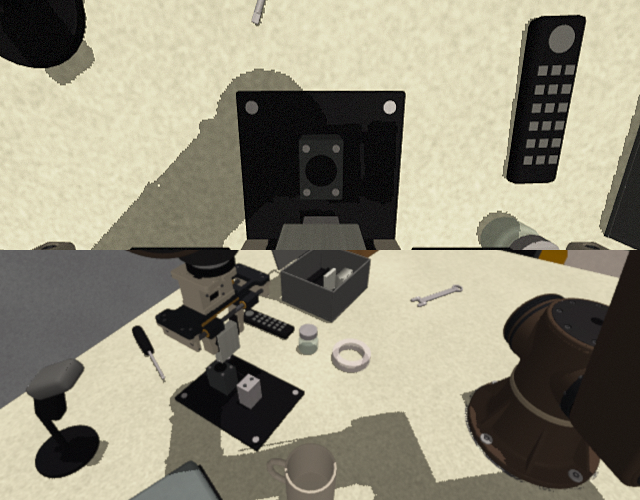

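```bash
python3 - <<'E'
from h import *
p=r.capture("wrist");st()
a=np.radians(-3.37);o=np.array([.5447,.2109]);D=np.array([[np.cos(a),np.sin(a)],[-np.sin(a),np.cos(a)]])
def loc(Q): return np.c_[(Q[:,:2]-o)@D.T*1000,Q[:,2]*1000]
P=loc(cloud(p))
B=box(P,[0,-30,60],[90,30,72]);print("block",rect(B/1000),np.percentile(B,[1,50,99],axis=0))
print("plate",rect(box(P,[-120,-90,5],[120,90,14])/1000))
d=r.trace(p,"spacer_thick")[0];m=cv2.erode(d["mask"].astype(np.uint8),np.ones((5,5)))>0
Q=loc(cloud(p,m));print(np.percentile(Q,[2,50,98],axis=0))
A=np.c_[Q[:,1:],np.ones(len(Q))];c=np.zeros(3);k=np.ones(len(Q),bool)
for _ in range(5):
    c=np.linalg.lstsq(A[k],Q[k,0],rcond=None)[0];k=abs(A@c-Q[:,0])<1.5
print("face x = %.4f y + %.4f z + %.2f"%tuple(c),k.sum(),"at y=0: z=175:",c[1]*175+c[2],"z=122:",c[1]*122+c[2])
for z in(125,140,160,175,183): 
    w=Q[abs(Q[:,2]-z)<3];print(z,len(w),np.median(w[:,0]) if len(w) else None)
E
```

```text
t 12.5 p [0.5586 0.2108 0.1738] jaw -93.59 xax [ 0.0144 -0.003  -0.9999] F [-0.3675  0.195  -0.9681] w 0.0499 j [ 39.8  16.1 -16.    0.8 -57.4  46.2]
block ((45.09391784667969, -0.34879302978515625), (49.55742645263672, 36.05601119995117), 0.05786355584859848) [[ 20.8234 -17.9323  62.1857]
 [ 46.5871  -0.191   64.366 ]
 [ 69.6951  17.3697  66.7324]]
plate ((32.526893615722656, -0.45958709716796875), (160.34686279296875, 153.52809143066406), 89.94558715820312)
[[ 18.2419 -22.2403 129.4405]
 [ 20.3186   0.1163 166.552 ]
 [ 20.9621  22.5066 186.2362]]
face x = 0.0040 y + -0.0137 z + 22.51 4345 at y=0: z=175: 20.108997418182575 z=122: 20.836366399595292
125 26 20.371959741676726
140 304 20.535515231182444
160 416 20.38090253351131
175 556 20.262856258073683
183 917 19.922008321165325
```

```bash
python3 - <<'E'
from h import *
go((.5570,.2106,.126,266.5))
E
```

```text
-> (0.557, 0.2106, 0.126, 266.5) shift [0.319, 0.003, 0.015] turn [-0.002, -0.019, -0.003] dist mm 48
```

>>> send_rows:
  plan:
    - [[0.15,0.003,0.015],[0,-0.019,-0.003]]
    - [[0.319,0.003,0.015],[0,-0.019,-0.003]]
    - [[0.319,0.003,0.015],[0,-0.019,-0.003]]
    - [[0.319,0.003,0.015],[0,-0.019,-0.003]]
    - [[0.319,0.003,0.015],[0,-0.019,-0.003]]

```text
time_s: 13.05
tcp_pos: [0.5578, 0.2108, 0.1274]
eef_rot: [-137.5, 89.9, 38.9]
contact_force: [-0.1, -0.2, -0.2]
gripper_width: 0.0497
```

```bash
cat > face.py <<'E'
from h import *
import sys
a=np.radians(-3.37);o=np.array([.5447,.2109]);D=np.array([[np.cos(a),np.sin(a)],[-np.sin(a),np.cos(a)]])
def loc(Q): return np.c_[(Q[:,:2]-o)@D.T*1000,Q[:,2]*1000]
def face(name):
    p=r.capture("wrist");d=r.trace(p,name)[0];m=cv2.erode(d["mask"].astype(np.uint8),np.ones((5,5)))>0
    Q=loc(cloud(p,m));A=np.c_[Q[:,1:],np.ones(len(Q))];k=np.ones(len(Q),bool)
    for _ in range(8):
        c=np.linalg.lstsq(A[k],Q[k,0],rcond=None)[0];k=abs(A@c-Q[:,0])<1.2
    print("face",c,k.sum(),len(k),"zrange",np.percentile(Q[k,2],[2,98]),"y",np.percentile(Q[k,1],[2,98]),"x mid",np.median(Q[k,0]))
    return p,c
E
python3 - <<'E'
from face import *
st();p,c=face("spacer_thick")
B=box(loc(cloud(p)),[0,-30,60],[90,30,72]);print("block",np.percentile(B,[1,50,99],axis=0))
w=pose()[0];print("tcp loc",loc(w[None]))
go((.557,.2106,.062,266.6))
E
```

```text
t 13.05 p [0.5578 0.2108 0.1274] jaw -93.56 xax [ 0.0015  0.0012 -1.    ] F [-0.0736 -0.1812 -0.1668] w 0.0497 j [ 39.5  19.  -18.4   0.  -52.5  47. ]
face [ 0.0031 -0.0196 48.652 ] 576 27187 zrange [ 7.6708 66.2218] y [-74.0566  72.9767] x mid 48.14697068954977
block [[ 21.0722 -17.9336  62.3045]
 [ 46.9161  -0.3585  64.3517]
 [ 69.7466  17.2436  66.7209]]
tcp loc [[ 12.8861   0.8044 127.373 ]]
-> (0.557, 0.2106, 0.062, 266.6) shift [0.436, 0.003, 0.005] turn [-0.004, -0.002, 0.002] dist mm 65
```

>>> send_rows:
  plan:
    - [[0,0.003,0.01],[0,0,0]]
    - [[0.06,0.003,0.01],[0,0,0]]
    - [[0.12,0.003,0.012],[0,0,0]]
    - [[0.18,0.003,0.012],[0,0,0]]
    - [[0.24,0.003,0.012],[0,0,0]]

```text
time_s: 13.65
tcp_pos: [0.5555, 0.2105, 0.0901]
eef_rot: [-125.1, 89.9, 51.3]
contact_force: [-0.4, 0.6, -1.4]
gripper_width: 0.0498
```

```bash
python3 - <<'E'
from face import *
st()
w=pose()[0];print("tcp loc",loc(w[None]))
go((.557,.2106,.062,266.6))
E
```

```text
t 13.65 p [0.5555 0.2105 0.0901] jaw -93.56 xax [ 0.0008  0.001  -1.    ] F [-0.4273  0.6347 -1.3782] w 0.0498 j [ 39.6  21.2 -20.8  -0.  -47.9  46.9]
tcp loc [[10.8523  0.2322 90.1421]]
-> (0.557, 0.2106, 0.062, 266.6) shift [0.188, -0.001, -0.009] turn [-0.004, -0.001, 0.001] dist mm 28
```

>>> send_rows:
  plan:
    - [[0.05,0,-0.007],[0,0,0]]
    - [[0.1,0,-0.009],[0,0,0]]
    - [[0.15,0,-0.009],[0,0,0]]
    - [[0.18,0,-0.009],[0,0,0]]
    - [[0.185,0,-0.009],[0,0,0]]

```text
time_s: 14.15
tcp_pos: [0.5566, 0.2102, 0.0616]
eef_rot: [-69.3, 90.0, 107.1]
contact_force: [0.2, 0.4, -1.8]
gripper_width: 0.0499
```

```bash
python3 - <<'E'
from face import *
st()
w=pose()[0];print("tcp loc",loc(w[None]))
E
```

```text
t 14.15 p [0.5566 0.2102 0.0616] jaw -93.57 xax [-0.0001  0.0003 -1.    ] F [ 0.1508  0.3981 -1.8214] w 0.0499 j [ 39.5  23.3 -22.1  -0.  -44.5  47. ]
tcp loc [[11.9628  0.0084 61.6193]]
```

>>> send_rows:
  plan:
    - [[0.006,0,-0.004],[0,0,0]]
    - [[0.012,0,-0.006],[0,0,0]]
    - [[0.012,0,-0.006],[0,0,0]]
    - [[0.012,0,-0.006],[0,0,0]]
    - [[0.012,0,-0.006],[0,0,0]]

```text
time_s: 14.65
tcp_pos: [0.5576, 0.2103, 0.0609]
eef_rot: [-116.6, 89.9, 59.8]
contact_force: [-3.7, 0.2, 5.7]
gripper_width: 0.0496
```

```bash
python3 - <<'E'
from face import *
st()
w=pose()[0];print("tcp loc",loc(w[None]))
E
```

```text
t 14.65 p [0.5576 0.2103 0.0609] jaw -93.55 xax [ 0.0004  0.0008 -1.    ] F [-3.6823  0.1951  5.6849] w 0.0496 j [ 39.4  23.4 -22.1  -0.  -44.4  47. ]
tcp loc [[12.8783  0.17   60.903 ]]
```

>>> send_rows:
  plan:
    - [[0,0,0],[0,0,0]]
    - [[0,0,0],[0,0,0]]
    - [[0,0,0],[0,0,0]]
    - [[0,0,0],[0,0,0]]
    - [[0,0,0],[0,0,0]]
  jaw: 0.6

```text
time_s: 15.15
tcp_pos: [0.5576, 0.2103, 0.0608]
eef_rot: [-112.5, 90.0, 64.0]
contact_force: [0.7, 0.4, -0.5]
gripper_width: 0.0703
```

>>> send_rows:
  plan:
    - [[-0.1,0,0],[0,0,0]]
    - [[-0.3,0,0],[0,0,0]]
    - [[-0.6,0,0],[0,0,0]]
    - [[-0.9,0,0],[0,0,0]]
    - [[-0.9,0,0],[0,0,0]]

```text
time_s: 15.65
tcp_pos: [0.5607, 0.2118, 0.2028]
eef_rot: [-145.6, 89.3, 30.9]
contact_force: [1.1, 0.0, -0.5]
gripper_width: 0.0701
```

```bash
python3 - <<'E'
from face import *
st()
im=[]
for n in("wrist","side","scene"):
    p=r.capture(n);im.append(p["color"][...,::-1]);L=loc(cloud(p))
    B=box(L,[-50,-35,60],[90,35,95]);h,e=np.histogram(B[:,0],bins=np.arange(-48,76,3));print(n,[(int(x),int(c)) for x,c in zip(e,h) if c])
    T=box(L,[-14,-35,69],[35,35,95]);print("spacer top",len(T),rect(T/1000) if len(T)>5 else 0,np.percentile(T,[2,50,98],axis=0) if len(T)>5 else 0)
cv2.imwrite("pics/p6.png",np.vstack([im[0][:250],im[1][200:400]]))
go((.55,.08,.20,265.5),(.535,-.06,.205,264.5),(.508,-.196,.205,264.3))
E
```

```text
t 15.65 p [0.5607 0.2118 0.2028] jaw -93.49 xax [ 0.0102  0.0061 -0.9999] F [ 1.1364  0.0068 -0.4959] w 0.0701 j [ 39.4  14.9 -13.3   0.1 -61.2  47. ]
wrist [(-45, 57), (-42, 104), (-39, 101), (-36, 99), (-33, 100), (-30, 103), (-27, 109), (-24, 103), (-21, 109), (-18, 109), (-15, 93), (0, 28), (3, 169), (6, 174), (9, 164), (12, 162), (15, 170), (18, 284), (21, 116), (24, 117), (27, 123), (30, 121), (33, 123), (36, 125), (39, 131), (42, 120), (45, 124), (48, 141), (51, 122), (54, 130), (57, 144), (60, 120), (63, 150), (66, 131), (69, 38)]
spacer top 972 ((10.852355003356934, -0.4563560485839844), (49.92103576660156, 16.69122886657715), 89.86157989501953) [[  2.9259 -24.2836  70.7064]
 [ 11.3899  -0.316   72.9062]
 [ 18.8952  23.1497  74.2856]]
side [(-45, 31), (-42, 30), (-39, 19), (-36, 28), (-33, 21), (-30, 25), (-27, 22), (-24, 24), (-21, 20), (-18, 24), (-15, 12), (0, 88), (3, 49), (6, 39), (9, 34), (12, 29), (15, 32), (18, 10), (24, 17), (27, 16), (30, 23), (33, 25), (36, 22), (39, 23), (42, 20), (45, 18), (48, 18), (51, 22), (54, 19), (57, 15), (60, 24), (63, 21), (66, 16), (69
[... 383 characters left out ...]
 41), (12, 33), (15, 91), (18, 35), (21, 20), (24, 25), (27, 27), (30, 25), (33, 23), (36, 28), (39, 21), (42, 28), (45, 28), (48, 24), (51, 33), (54, 27), (57, 24), (60, 30), (63, 27), (66, 45), (69, 4)]
spacer top 229 ((17.51038932800293, -0.47296714782714844), (33.283321380615234, 49.628074645996094), 1.7175407409667969) [[  1.6856 -24.4793  69.42  ]
 [ 11.3091  -0.7597  75.1715]
 [ 25.8016  22.9953  77.9136]]
-> (0.55, 0.08, 0.2, 265.5) shift [-0.03, 0.869, -0.006] turn [0.021, -0.0, 0.002] dist mm 130
-> (0.535, -0.06, 0.205, 264.5) shift [-0.033, 0.938, 0.026] turn [0.022, 0.0, 0.0] dist mm 141
-> (0.508, -0.196, 0.205, 264.3) shift [0.0, 0.92, 0.092] turn [0.004, 0.0, 0.0] dist mm 139
```

View pics/p6.png

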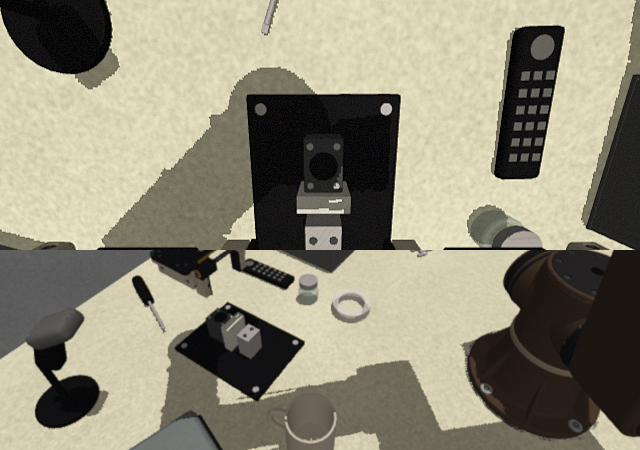

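Spacer stands upright against the block (wrist view: (323,200), between block (323,163) and stop (323,238)); its top is level at 73 mm. Now the wedge.

>>> send_rows:
  plan:
    - [[-0.03,0.3,0],[0.02,0,0]]
    - [[-0.03,0.6,0],[0.02,0,0]]
    - [[-0.03,0.87,0],[0.02,0,0]]
    - [[-0.03,0.87,0],[0.02,0,0]]
    - [[-0.03,0.87,0],[0.02,0,0]]
  jaw: 0.8

```text
time_s: 16.3
tcp_pos: [0.5484, 0.0786, 0.1986]
eef_rot: [-3.2, 89.9, 172.2]
contact_force: [0.1, -0.2, 0.1]
gripper_width: 0.0789
```

>>> send_rows:
  plan:
    - [[-0.03,0.3,0.03],[0.02,0,0]]
    - [[-0.03,0.6,0.03],[0.02,0,0]]
    - [[-0.03,0.94,0.03],[0.02,0,0]]
    - [[-0.03,0.94,0.03],[0.02,0,0]]
    - [[-0.03,0.94,0.03],[0.02,0,0]]

```text
time_s: 16.8
tcp_pos: [0.5325, -0.0619, 0.2023]
eef_rot: [3.6, 89.8, 178.0]
contact_force: [-0.5, 0.4, -0.2]
gripper_width: 0.0788
```

>>> send_rows:
  plan:
    - [[0,0.3,0.09],[0,0,0]]
    - [[0,0.6,0.12],[0,0,0]]
    - [[0,0.92,0.12],[0,0,0]]
    - [[0,0.92,0.12],[0,0,0]]
    - [[0,0.92,0.12],[0,0,0]]

```text
time_s: 17.3
tcp_pos: [0.5015, -0.1972, 0.2017]
eef_rot: [1.4, 89.8, 175.8]
contact_force: [-0.8, 0.5, 0.3]
gripper_width: 0.0789
```

```bash
python3 - <<'E'
from h import *
st()
go((.5030,-.1961,.12,264.3),(.5030,-.1961,.070,264.3))
E
```

```text
t 17.3 p [ 0.5015 -0.1972  0.2017] jaw -95.63 xax [-0.0041  0.0003 -1.    ] F [-0.801   0.4718  0.2644] w 0.0789 j [ -0.6   9.9 -20.   -0.  -60.4  85. ]
-> (0.503, -0.1961, 0.12, 264.3) shift [0.544, -0.008, -0.012] turn [0.002, 0.005, -0.0] dist mm 82
-> (0.503, -0.1961, 0.07, 264.3) shift [0.333, 0.0, 0.0] turn [0.0, 0.0, 0.0] dist mm 50
```

>>> send_rows:
  plan:
    - [[0.25,-0.008,-0.012],[0,0.005,0]]
    - [[0.54,-0.008,-0.012],[0,0.005,0]]
    - [[0.7,-0.008,-0.012],[0,0.005,0]]
    - [[0.86,-0.008,-0.01],[0,0.005,0]]
    - [[0.88,-0.008,-0.01],[0,0.005,0]]

```text
time_s: 17.8
tcp_pos: [0.5013, -0.1938, 0.0667]
eef_rot: [-0.0, 89.7, 174.5]
contact_force: [-0.8, 0.7, -0.1]
gripper_width: 0.0793
```

>>> send_rows:
  plan:
    - [[0,0,0],[0,0,0]]
    - [[0,0,0],[0,0,0]]
    - [[0,0,0],[0,0,0]]
    - [[0,0,0],[0,0,0]]
    - [[0,0,0],[0,0,0]]
  jaw: -1
  force: 50

```text
time_s: 18.3
tcp_pos: [0.5019, -0.1939, 0.0678]
eef_rot: [-0.3, 89.8, 174.3]
contact_force: [-1.1, 2.2, 4.8]
gripper_width: 0.0498
```

```bash
python3 - <<'E'
from h import *
st()
go((.503,-.1961,.215,264.3),(.515,-.06,.215,265),(.535,.085,.21,266.6),(.5340,.2105,.19,266.6))
E
```

```text
t 18.3 p [ 0.5019 -0.1939  0.0678] jaw -95.49 xax [-0.0036  0.0004 -1.    ] F [-1.0562  2.1965  4.8063] w 0.0498 j [ -0.3  18.6 -29.   -0.  -42.6  84.8]
-> (0.503, -0.1961, 0.215, 264.3) shift [-0.981, 0.014, -0.005] turn [0.005, 0.005, 0.0] dist mm 147
-> (0.515, -0.06, 0.215, 265) shift [0.0, -0.911, 0.011] turn [-0.016, 0.0, 0.0] dist mm 137
-> (0.535, 0.085, 0.21, 266.6) shift [0.033, -0.975, -0.049] turn [-0.036, 0.0, 0.0] dist mm 146
-> (0.534, 0.2105, 0.19, 266.6) shift [0.133, -0.835, 0.056] turn [0.0, 0.0, 0.0] dist mm 127
```

>>> send_rows:
  plan:
    - [[-0.1,0,0],[0,0,0]]
    - [[-0.4,0,-0.005],[0,0.005,0]]
    - [[-0.7,0.01,-0.005],[0,0.005,0]]
    - [[-0.98,0.01,-0.005],[0,0.005,0]]
    - [[-0.98,0.01,-0.005],[0,0.005,0]]

```text
time_s: 18.8
tcp_pos: [0.506, -0.1963, 0.2213]
eef_rot: [176.9, 89.4, -8.6]
contact_force: [0.2, -0.7, -3.3]
gripper_width: 0.0499
```

>>> send_rows:
  plan:
    - [[0,-0.3,0],[-0.01,0,0]]
    - [[0,-0.6,0.01],[-0.01,0,0]]
    - [[0,-0.91,0.01],[-0.01,0,0]]
    - [[0,-0.91,0.01],[-0.01,0,0]]
    - [[0,-0.91,0.01],[-0.01,0,0]]

```text
time_s: 19.3
tcp_pos: [0.517, -0.0593, 0.2205]
eef_rot: [176.4, 89.4, -8.5]
contact_force: [-0.2, -1.0, -2.6]
gripper_width: 0.0498
```

>>> send_rows:
  plan:
    - [[0.03,-0.3,-0.02],[-0.03,0,0]]
    - [[0.03,-0.6,-0.04],[-0.03,0,0]]
    - [[0.03,-0.97,-0.05],[-0.03,0,0]]
    - [[0.03,-0.97,-0.05],[-0.03,0,0]]
    - [[0.03,-0.97,-0.05],[-0.03,0,0]]

```text
time_s: 19.8
tcp_pos: [0.5368, 0.0852, 0.2152]
eef_rot: [170.1, 89.5, -13.4]
contact_force: [-0.1, -0.5, -3.6]
gripper_width: 0.0498
```

>>> send_rows:
  plan:
    - [[0.05,-0.3,0.03],[0,0,0]]
    - [[0.1,-0.6,0.06],[0,0,0]]
    - [[0.13,-0.84,0.06],[0,0,0]]
    - [[0.13,-0.84,0.06],[0,0,0]]
    - [[0.13,-0.84,0.06],[0,0,0]]

```text
time_s: 20.3
tcp_pos: [0.5356, 0.2102, 0.1947]
eef_rot: [159.4, 89.6, -24.2]
contact_force: [0.0, 0.8, -2.5]
gripper_width: 0.0499
```

```bash
python3 - <<'E'
from face import *
st();print("tcp loc",loc(pose()[0][None]))
p,c=face("wedge");print("face x at z=135,190,y0:",c[1]*135+c[2],c[1]*190+c[2])
L=loc(cloud(p));T=box(L,[-14,-35,69],[35,35,80]);print("spacer top",len(T),rect(T/1000) if len(T)>5 else 0,np.percentile(T,[2,50,98],axis=0))
p=r.capture("side");d=r.trace(p,"wedge");
if d: Q=loc(cloud(p,d[0]["mask"]));print(d[0]["score"],np.percentile(Q,[2,50,98],axis=0))
go((.5332,.2111,.145,266.6))
E
```

```text
t 20.3 p [0.5356 0.2102 0.1947] jaw -93.54 xax [ 0.007  -0.0031 -1.    ] F [ 0.0189  0.768  -2.5029] w 0.0499 j [ 41.2  13.3 -16.7   0.5 -59.8  45.1]
tcp loc [[ -9.0824  -1.2731 194.6925]]
face [ 0.0057 -0.0245  8.1387] 5868 7838 zrange [146.7846 218.7705] y [-24.5201  20.6483] x mid 3.4239168388436636
face x at z=135,190,y0: 4.836946234845072 3.4917802197949808
spacer top 1127 ((10.625384330749512, -0.5556774139404297), (49.869293212890625, 16.805997848510742), 89.62064361572266) [[  2.5627 -24.5075  69.7174]
 [ 10.8723  -0.2434  72.8647]
 [ 18.8148  23.2581  74.2563]]
0.64 [[-21.3598 -22.9377 146.0421]
 [-16.253   -2.501  193.5142]
 [ -0.8758  23.4609 225.0605]]
-> (0.5332, 0.2111, 0.145, 266.6) shift [0.337, -0.008, 0.021] turn [-0.005, -0.011, -0.002] dist mm 51
```

>>> send_rows:
  plan:
    - [[0.1,-0.008,0.01],[-0.005,-0.031,-0.002]]
    - [[0.2,-0.008,0.019],[-0.005,-0.031,-0.002]]
    - [[0.34,-0.008,0.019],[-0.005,-0.031,-0.002]]
    - [[0.34,-0.008,0.019],[-0.005,-0.031,-0.002]]
    - [[0.34,-0.008,0.019],[-0.005,-0.031,-0.002]]

```text
time_s: 21.0
tcp_pos: [0.5334, 0.2104, 0.1441]
eef_rot: [3.4, 89.0, 180.0]
contact_force: [0.4, 0.0, -1.5]
gripper_width: 0.0497
```

```bash
python3 - <<'E'
from face import *
st();print("tcp loc",loc(pose()[0][None]))
p,c=face("wedge");print("face x at z=90,145,y0:",c[1]*90+c[2],c[1]*145+c[2])
cv2.imwrite("pics/w7.png",p["color"][...,::-1])
E
```

```text
t 21.0 p [0.5334 0.2104 0.1441] jaw -93.41 xax [-0.0173  0.     -0.9999] F [ 0.3864  0.0441 -1.5219] w 0.0497 j [ 40.6  16.6 -19.1  -0.8 -55.1  46.4]
tcp loc [[-11.2085  -1.1269 144.1263]]
face [0.0038 0.     1.2781] 5943 8016 zrange [ 95.1183 168.0611] y [-24.5345  20.8561] x mid 1.2730421857651915
face x at z=90,145,y0: 1.2785322439330706 1.2788013130654994
```

View pics/w7.png

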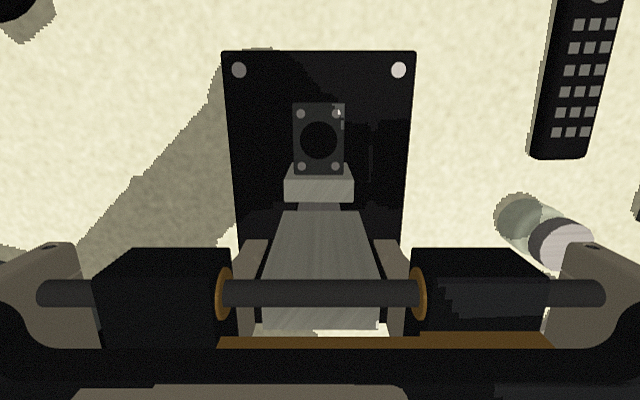

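>>> send_rows:
  plan:
    - [[0.03,0,0.006],[0,0,0]]
    - [[0.08,0,0.006],[0,0,0]]
    - [[0.13,0,0.005],[0,0,0]]
    - [[0.18,0,0.004],[0,0,0]]
    - [[0.22,0,0.003],[0,0,0]]

```text
time_s: 21.6
tcp_pos: [0.5328, 0.2111, 0.1114]
eef_rot: [-0.4, 89.1, 176.2]
contact_force: [0.6, 0.7, -2.6]
gripper_width: 0.0503
```

```bash
python3 - <<'E'
from face import *
st();print("tcp loc",loc(pose()[0][None]))
E
```

```text
t 21.6 p [0.5328 0.2111 0.1114] jaw -93.39 xax [-0.0157  0.001  -0.9999] F [ 0.5744  0.7275 -2.5507] w 0.0503 j [ 40.7  18.5 -21.3  -0.8 -50.8  46.4]
tcp loc [[-11.856   -0.523  111.3741]]
```

>>> send_rows:
  plan:
    - [[0.035,0,0],[0,0,0]]
    - [[0.07,0,-0.001],[0,0,0]]
    - [[0.1,0,-0.002],[0,0,0]]
    - [[0.13,0,-0.002],[0,0,0]]
    - [[0.15,0,-0.003],[0,0,0]]

```text
time_s: 22.1
tcp_pos: [0.5329, 0.2111, 0.0885]
eef_rot: [-0.2, 89.1, 176.4]
contact_force: [-0.8, 0.7, -2.6]
gripper_width: 0.0498
```

```bash
python3 - <<'E'
from face import *
st();print("tcp loc",loc(pose()[0][None]))
E
```

```text
t 22.1 p [0.5329 0.2111 0.0885] jaw -93.39 xax [-0.0158  0.001  -0.9999] F [-0.8182  0.6625 -2.5848] w 0.0498 j [ 40.7  20.1 -22.6  -0.9 -48.   46.5]
tcp loc [[-11.7887  -0.5219  88.4836]]
```

Still free; press on in small steps until it jams.

>>> send_rows:
  plan:
    - [[0.015,0,0],[0,0,0]]
    - [[0.03,0,0],[0,0,0]]
    - [[0.045,0,-0.001],[0,0,0]]
    - [[0.06,0,-0.001],[0,0,0]]
    - [[0.07,0,-0.001],[0,0,0]]

```text
time_s: 22.6
tcp_pos: [0.5349, 0.2119, 0.0802]
eef_rot: [-8.7, 89.3, 168.0]
contact_force: [-1.0, -1.4, 21.5]
gripper_width: 0.05
```

```bash
python3 - <<'E'
from face import *
st();print("tcp loc",loc(pose()[0][None]))
E
```

```text
t 22.6 p [0.5349 0.2119 0.0802] jaw -93.31 xax [-0.0117  0.0025 -0.9999] F [-0.9844 -1.4146 21.5477] w 0.05 j [ 40.7  20.7 -23.   -0.7 -46.7  46.5]
tcp loc [[-9.8087  0.4449 80.1977]]
```

>>> send_rows:
  plan:
    - [[0.009,0,0],[0,0,0]]
    - [[0.009,0,0],[0,0,0]]
    - [[0.009,0,0],[0,0,0]]
    - [[0.009,0,0],[0,0,0]]
    - [[0.009,0,0],[0,0,0]]

```text
time_s: 23.1
tcp_pos: [0.535, 0.2119, 0.0802]
eef_rot: [-9.9, 89.3, 166.9]
contact_force: [-1.6, -1.9, 13.0]
gripper_width: 0.0496
```

```bash
python3 - <<'E'
from face import *
st();print("tcp loc",loc(pose()[0][None]))
p,c=face("wedge");w=p
L=loc(cloud(p));T=box(L,[-2,-35,69],[35,35,78]);print("spacer top",len(T),rect(T/1000),np.percentile(T,[2,50,98],axis=0))
s=r.capture("side");k=r.capture("scene")
d=r.trace(s,"wedge")
if d:
    Q=loc(cloud(s,d[0]["mask"]));print("side wedge",d[0]["score"],np.percentile(Q,[2,50,98],axis=0))
d=r.trace(k,"spacer_thin")
if d: print("thin",d[0]["score"],np.median(cloud(k,d[0]["mask"]),0))
Lw=box(cloud(k),[.64,-.33,.15],[.80,-.1,.27]);print("lid pts",np.percentile(Lw,[2,50,98],axis=0) if len(Lw) else 0)
cv2.imwrite("pics/f8.png",np.vstack([w["color"][:250,:,::-1],s["color"][60:390,:,::-1]]))
st()
E
```

```text
t 23.1 p [0.535  0.2119 0.0802] jaw -93.29 xax [-0.0111  0.0026 -0.9999] F [-1.6047 -1.9489 13.0462] w 0.0496 j [ 40.7  20.7 -23.   -0.7 -46.6  46.5]
tcp loc [[-9.7394  0.4389 80.2003]]
face [-0.0193 -0.6801 61.3839] 861 5556 zrange [ 84.5118 109.0568] y [-23.1692  22.5226] x mid -11.323707785658852
spacer top 4026 ((9.493742942810059, -0.080780029296875), (69.92034912109375, 22.021331787109375), 89.57478332519531) [[  0.0524 -29.6141  69.7155]
 [ 10.2195  -0.4168  72.9103]
 [ 19.9893  29.7075  77.2932]]
side wedge 0.7 [[ 123.5347 -507.152   102.6883]
 [ 131.683  -421.8388  120.0411]
 [ 138.0053 -320.3072  144.1238]]
thin 0.86 [ 0.5526 -0.2042  0.0554]
lid pts [[ 0.6724 -0.3078  0.1587]
 [ 0.705  -0.2008  0.2438]
 [ 0.7411 -0.1186  0.2625]]
t 23.4 p [0.535  0.2119 0.0802] jaw -93.29 xax [-0.0111  0.0026 -0.9999] F [-1.51   -0.8847 11.8007] w 0.0498 j [ 40.7  20.7 -23.   -0.7 -46.6  46.5]
```

View pics/f8.png

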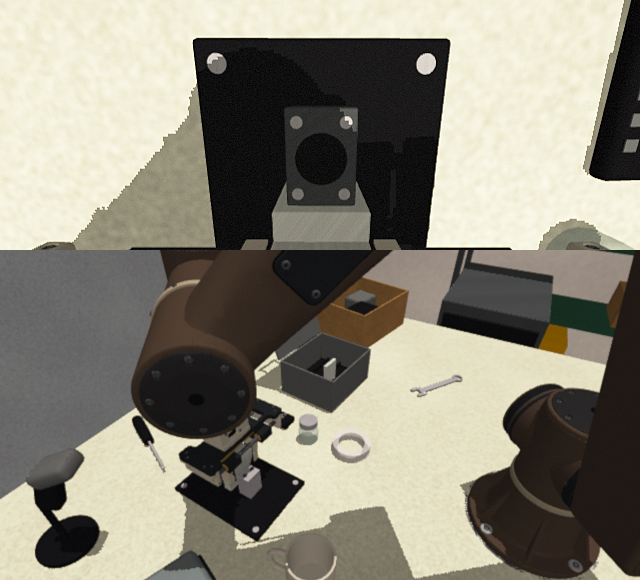

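The wedge holds under a steady ~12–13 N (top at about 109 mm, so its thin end is about 25 mm above the bench). The spacer sits against the block, the thin spacer is still in the case at (330,368), and the lid is open. Handing in.

```bash
python3 - <<'E'
from h import *
st();print(r.close_job());st()
E
```

```text
t 23.4 p [0.535  0.2119 0.0802] jaw -93.29 xax [-0.0111  0.0026 -0.9999] F [-1.51   -0.8847 11.8007] w 0.0498 j [ 40.7  20.7 -23.   -0.7 -46.6  46.5]
the job is handed in; nothing more can be done
None
the job is handed in; nothing more can be done
```

The job is handed in after 23.4 s. The lid is open, the thick spacer stands in the gap, and the wedge is jammed beside it and still held. No verdict was reported.

**What I did:** I opened the lid by its bar handle and let it fall back onto its stop. The gap measured about 34 mm, so I took the thick spacer, stood it against the socket block and let go. I then pushed the wedge down between the spacer and the steel stop until it jammed.

**Last checks:**
- **Wedge:** the push peaked at about 21 N. I eased it to 12–13 N, and the arm stayed still. The wedge's top is near 109 mm, so its thin end is about 25 mm above the bench and clear of the foot plate. It is within about 1 mm of centre and within about 0.02 rad of upright.
- **Spacers:** the thick one was level, centred and upright after release, and its top was still level after the wedge went in. The thin one is still in the case.
- **Lid:** the camera points fit the fully open angle.

**Checks that failed:**
- In the last side picture the network marked something far from the stand as the wedge. I ignored it and used the wrist camera depth and the arm's pose.
- The plane fit to the wedge's upright face in the last wrist picture was unusable. The tilt figure therefore comes from the fit just before insertion plus the arm's small turn since.
- I did not measure the other bench objects again. In the last picture, the ones in view look where they were.

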